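# Cure a batch of printed dental arches

### The arm

A 6-joint arm with a two-finger parallel gripper is mounted at the origin on the work surface. World frame = base frame: x ahead of the robot, y to its left, z up, the work surface at z = 0. Lengths are in mm, angles in degrees, forces in N, time in s.
With the tool pointing down it reaches from about 300 to 850 mm from the base axis. Payload 4.2 kg.
Tool frame: the origin (TCP) lies between the finger pads; the fingertips stand ahead of it and the grasp point (between the pads) lies 3 mm ahead of it (nose_length is the z of the fingertips in the tool frame, in mm); z points along the fingers, y is the line along which they close (so a half turn about z gives the same grasp; the last joint's range is limited). The gripper opens to 91 mm and grips with 3 to 60 N. Pads are 32 mm wide; open, the fingers measure 118 mm over their backs; the gripper's body (76 mm by 178 mm) begins 60 mm behind the grasp point.
Start: joints at [-70.13, 18.312, 89.639, -0, 72.044, -1.146], TCP at [206.216, -536.764, 235.976] pointing down, gripper open.
Joint ranges: [-177.97, 177.97], [-48.28, 115.42], [12.27, 149.76], [-77.06, 257.06], [2.81, 150.46], [-146.56, 146.56]. Speed limits (degrees/s): [147.25, 147.25, 180, 180, 180, 180].

### API

Orientations are given as [roll, pitch, yaw] about the fixed x, y, z axes, in that order (R = Rz(yaw) Ry(pitch) Rx(roll)).
In Python, from workcell import state, grab_frame, camera_params, job_done, nose_length gives the robot as it stands.
- The arm moves only by the tool step_arm, never from a script. Its argument "plan" is a list that holds one entry, the list of rows, each a list of 5 numbers: the shift along the tool's x, y, z in cm, then the turn about the tool's z in rad, then the opening, from 0 (shut) to 1 (fully open). In form: [[[x, y, z, turn, gripper], ...]]. A call has 1 to 20 rows; each row is the pose to reach, as a shift and turn from the pose commanded when the call began, along the tool's axes at that moment; what a row does not reach only later rows make up. A row lasts 1/8 s, in which the tool goes at most 62.5 mm and 10.7 degrees, less where a joint would pass 70% of its speed; a pose out of reach is approached as far as the arm can. A call with a gripper value outside its range is refused whole. The fingers move at their own pace and stop on an object; "newtons" is the grip in N (left out, the last holds). Time passes only in rows, so rows that repeat a pose let the fingers close. It gives the time, the measured TCP pose, the force, the opening and the grip force at its end, in the units of the state.
- state(): the state, without advancing time (a new reading comes with each control period).
- grab_frame(name): name is "scene" or "top" or "wrist"; returns the picture (384x512x3 uint8, blue, green, red); there is no depth.
- camera_params(name): a dict with "camera_matrix" (3x3 intrinsics, pixels), "R" (3x3) and "t" (3): a world point X has camera coordinates R X + t; the wrist camera has in their place "mount" (4x4, takes a point from camera to tool coordinates, whose origin is the TCP and whose axes are the flange's). Camera axes: x right, y down, z forward; pixel columns grow to the right and rows downward; lengths in mm; the calibration is good to about 2 mm. A picture is of the moment at which its call begins: read the wrist's pose just before it. camera_params takes no time and is no camera call.
- job_done(): hands the job in; it is judged then, once.
The state is a dict: "time_s": time; "qpos": joint angles; "qvel": joint speeds; "effort": joint torques, N m; "ee_pos": TCP position; "ee_rot": TCP orientation; "force": force on the tool from outside, world axes, zero at the start; "torque": the same for the moment, N m; "gripper_width": finger opening in mm; "gripper_force": force on a finger pad.
Only numpy, scipy, OpenCV 4.12 (cv2) and the standard library are available. Lean on these libraries where they do the work, as an engineer would, in place of code of your own. Each camera call takes 0.05 s, during which the arm holds its last target. There are 200 camera calls.

### The job

Load the light-curing unit with the dental arches waiting on the blotter. First press its mushroom stop button down until it latches, then push the bifold cover back by its handle until its two panels fold flat against each other, and stand every waiting arch, teeth up, on the floor of the chamber. Set the minutes dial to 6 and pull the cover shut again, and only then turn the head of the stop button clockwise so that it springs back up and the unit can start; leave the bench things around as they are.

Things in the scene. Friction and masses are not known exactly. Their poses are not given: they have to be found in the camera images.
- unit: Light-curing unit, a white box fixed to the bench. Origin: under the centre of its chamber, at bench level; x points to its rear (away from the robot), y to its left, z up. Outside x -98 to 98 mm. Left of the chamber lies the control deck, a solid block from y 110 to 222 mm, top at z 75 mm, with the stop button at x -45, y 166 mm and the minutes dial at x +45, y 166 mm.
- platform (a point): Centre of the chamber's floor, 30 mm above the bench; axes as the unit's. The chamber is open-topped, 169 mm (x) by 200 mm (y) inside, its rim 45 mm above this floor, walls 10 to 13 mm thick. It takes up to four arches, two by two. With the cover folded back the handle hangs over the floor at x +40 to 54 mm, 60 mm above it.
- cover (a joint): Fold of the bifold cover, rad: how far its rear panel has risen. 0 = shut (each panel slopes 0.349 rad, together a low ridge), 1.204 = both panels upright, flat against each other (end stop). To open, push the handle rearwards, about 4 to 8 N at first. Friction holds the cover where it is left above about 0.85 rad; from below about 0.7 it sinks shut by itself in a few seconds.
- cover_ridge (a point): Middle of the hinge line between the two panels. The cover: two amber panels in aluminium frames, each 90 mm (x) by 206 mm (y), 5 mm thick. The rear one is hinged at the rear rim (unit x 84.5, z 79 mm), the front one to it along the ridge; the front one's front edge is guided along the rim. With a = 0.349 + joint value: ridge at x 84.5 - 90 cos a, z 79 + 90 sin a; front edge at x 84.5 - 180 cos a, z 79 mm.
- cover_handle (a point): Middle of the handle on the front panel: round steel bar, 10 mm thick, 100 mm long along the unit's y, on a post at each end, 26 mm free between bar and panel. With a as for the ridge, it is at unit x 84.5 - 165 cos a - 36 sin a, z 79 + 36 cos a + 15 sin a mm: x -83, z 118 when shut (free space below it), x +46, z 95 when folded flat (free space behind it; the panels then stand up to z 170).
- stop_push (a joint): How far the mushroom stop button's head is pressed down, m: 0 = up, 0.009 = bottomed. Latches on passing 0.008: press to the bottom, about 7 N. Let go, it rests latched at about 0.005.
- stop_turn (a joint): Turn of the stop button's head, rad, clockwise seen from above: 0 = rest, 0.95 = end stop, light spring back to 0. Turning past about 0.7 frees the latch; the head springs up when it is let go.
- stop_top (a point): Top centre of the stop button's round red head, 42 mm in diameter, 18 mm high, above a black collar 35 mm in diameter and 14 mm high on the deck. 117 mm above the bench when up, 112 mm when latched.
- dial (a joint): Setting of the minutes dial, rad: 0.3 rad a minute, growing clockwise seen from above, a click stop at every whole minute from 0 (0 rad) to 10 (3.0 rad); 6 minutes is 1.8 rad. Turns with about 0.05 N m.
- dial_grip (a point): On the dial's axis at gripping height, 22 mm above the deck: an upright ribbed black sleeve 38 mm in diameter, top 36 mm above the deck, with a white pointer line on top. Eleven marks for 0 to 10 minutes lie round it on the deck, those for 0, 5 and 10 longer: 0 at the side nearest the robot (unit -x), 5 at the left (unit +y), 10 at the rear.
- arch0_mid (a point): Centre, half-way up, of a printed dental arch: cream base 44 mm (its x) by 50 mm (its y) by 14 mm with a horseshoe of teeth on top, 26 mm high in all, 45 g. The front teeth point to its -x, z is up. Grip it across its flat parallel sides, 50 mm apart along y; they run from x -6 to +22 mm. None if this arch is not there.
- arch1_mid (a point): Another such arch, same sizes and axes. None if it is not there.
- arch2_mid (a point): Another such arch, same sizes and axes. None if it is not there.
- arch3_mid (a point): Another such arch, same sizes and axes. None if it is not there.
- dish: Bystander: small glass dish, 36 mm wide, 24 mm high, standing among the arches. Origin under its centre.
- spatula: Bystander: wax knife lying on the bench beyond the arches, 170 mm long, 11 mm thick wooden handle, steel blade. Origin underneath its middle.
- resin: Bystander: brown resin bottle, 48 mm wide, 100 mm high, standing at the right rear. Origin under its centre.
- isolant: Bystander: white jar, 56 mm wide, 75 mm high, standing at the right front. Origin under its centre.
- mixing_bowl: Bystander: green mixing bowl, 110 mm wide, 60 mm high, standing to the left of the unit. Origin under its centre.
- brush_cup: Bystander: white cup with brushes, 66 mm wide, 85 mm high (brushes to 180 mm), standing to the left of the unit. Origin under its centre.
Not all that is in view belongs to the job. Leave any red look-alike of the part that bears arch1_mid alone.

How it is judged:
By the outcome, as a careful person would: the job done as asked, in the order asked, and still so for the second after the job is handed in, with the robot touching nothing.
Of arch0, arch1, arch2, arch3 only 3 to 4 are there at a start; the rules pass over those that are not, and their reading is None.
At some moment in a run one of arch0, arch1, arch2, arch3 may be knocked a few centimetres aside while the robot is not near it.
Once in a run the grip may slacken for a moment while it holds something.
It also fails if it takes over 210 s, if anything falls off the work surface, if the arm or the gripper's body presses on something with over 40 N, if the wrist force passes 120 N, or if a joint passes its speed limit or range.

## Working session

There is one attempt and no reset: what is moved stays moved. The work goes in short steps, Python scripts to look and compute and a tool call to move; the robot and the scene stay as the last step left them, time stands still between calls to the robot, and variables do not carry over. Pictures are saved under pics/ and viewed, at most 16 in all, crops included, and the job is handed in when it is done.

Besides the shell and the picture viewer there is one more tool, called after "Emit:" by a JSON object that holds its "api" and its "payload". step_arm: Moves the arm, as the interface text tells. Its arguments: {"type":"object","properties":{"plan":{"type":"array","items":{"type":"array","items":{"type":"array","items":{"type":"number"}}}},"newtons":{"type":"number"}},"required":["plan"]}

```bash
mkdir -p pics; ls
python3 - <<'E'
from workcell import *
import cv2,numpy as np
np.set_printoptions(precision=4,suppress=True)
for n in("scene","top"):
    f=grab_frame(n);cv2.imwrite(f"pics/{n}0.png",cv2.resize(f,(800,600),interpolation=cv2.INTER_CUBIC));cv2.imwrite(f"pics/raw_{n}0.png",f)
    print(n,camera_params(n))
print(camera_params("wrist"),nose_length() if callable(nose_length) else nose_length);print(state())
E
```

```text
pics
scene {'camera_matrix': array([[371.7102,   0.    , 254.2841],
       [  0.    , 371.7102, 192.0664],
       [  0.    ,   0.    ,   1.    ]]), 'R': array([[ 0.7656,  0.643 , -0.0192],
       [ 0.3289, -0.4169, -0.8474],
       [-0.5529,  0.6424, -0.5307]]), 't': array([-413.5122,  -90.6198, 1488.388 ])}
top {'camera_matrix': array([[454.0361,   0.    , 256.4412],
       [  0.    , 454.0361, 190.8785],
       [  0.    ,   0.    ,   1.    ]]), 'R': array([[ 0.0287, -0.9996, -0.0027],
       [-0.9825, -0.0277, -0.1843],
       [ 0.1842,  0.008 , -0.9829]]), 't': array([ -14.5896,  516.2919, 1511.7837])}
{'camera_matrix': array([[291.5945,   0.    , 252.0144],
       [  0.    , 291.5945, 189.7681],
       [  0.    ,   0.    ,   1.    ]]), 'mount': array([[   0.0003,   -0.9598,   -0.2806,   79.4273],
       [   1.    ,    0.0002,    0.0003,   -0.9168],
       [  -0.0002,   -0.2806,    0.9598, -149.0644],
       [   0.    ,    0.    ,    0.    ,    1.    ]])} 22.0
{'time_s': 0.1, 'qpos': array([-70.1323,  18.348 ,  89.6983,   0.0011,  72.0437,  -1.1444]), 'qvel': array([-0.0337, -0.1245, -0.2107,  0.0338,  0.0579,  0.0274]), 'effort': array([  0.0004, -41.3331, -23.251 ,   0.0729,   0.0422,  -0.0001]), 'ee_pos': array([ 206.0573, -536.3754,  235.2121]), 'ee_rot': array([-179.9101,   -0.0028,   21.0119]), 'force': array([-0.3011, -0.2828,  0.8843]), 'torque': array([-0.0082, -0.0489,  0.0102]), 'gripper_force': 0.0, 'gripper_width': 91.01053117111186}
```

View pics/top0.png

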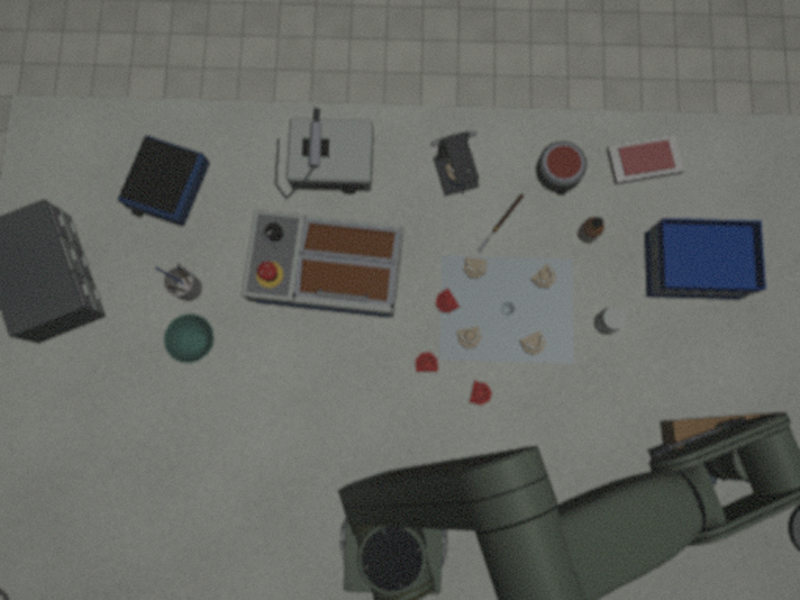

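View pics/scene0.png

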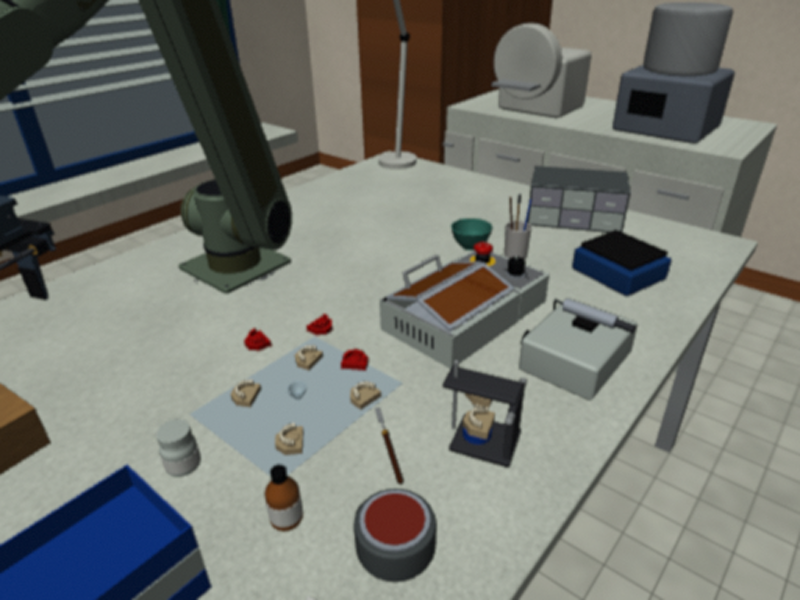

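The top view shows four cream arches, at (475,268), (543,277), (469,337) and (532,343), with the dish at (508,309) and three red decoys. The unit's button is at (268,271) and its dial at (274,231). I'll compute rough positions from these.

```bash
cat > h.py <<'E'
from workcell import *
import cv2,numpy as np
from scipy.spatial.transform import Rotation as Ro
np.set_printoptions(precision=1,suppress=True)
def ext(n,s=None):
    c=camera_params(n)
    if n!="wrist": return c["camera_matrix"],c["R"],c["t"]
    s=s or state(); Rt=Ro.from_euler("xyz",s["ee_rot"],degrees=True).as_matrix(); M=c["mount"]
    Rc=Rt@M[:3,:3]; p=Rt@M[:3,3]+s["ee_pos"]
    return c["camera_matrix"],Rc.T,-Rc.T@p
def back(e,uv,z,k=1.0):
    K,R,t=e; uv=np.atleast_2d(uv)/k
    d=(R.T@np.linalg.inv(K)@np.c_[uv,np.ones(len(uv))].T).T; o=-R.T@t
    return o+d*((z-o[2])/d[:,2])[:,None]
def proj(e,X):
    K,R,t=e; c=(R@np.atleast_2d(X).T).T+t; p=(K@c.T).T; return p[:,:2]/p[:,2:]
E
python3 - <<'E'
from h import *
e=ext("top");k=1.5625
print(back(e,[(475,268),(543,277),(469,337),(532,343)],13,k)[:,:2])
print("dish",back(e,(508,309),24,k)[0,:2])
b=back(e,(268,270),117,k)[0];d=back(e,(274,231),111,k)[0]
print("btn",b,"dial",d); v=d-b; print(np.hypot(*v[:2]),np.degrees(np.arctan2(v[1],v[0])))
# rear corners deck z75: rear-left(256,211) ; cover
print(back(e,[(256,211),(404,228),(394,305),(245,295)],75,k))
f=cv2.imread("pics/raw_top0.png"); cv2.imwrite("pics/top_unit.png",cv2.resize(f[125:210,150:265],None,fx=6.8,fy=6.8,interpolation=cv2.INTER_CUBIC))
g=f[150:245,270:380]; cv2.imwrite("pics/top_arch.png",cv2.resize(g,None,fx=6,fy=6,interpolation=cv2.INTER_CUBIC))
E
```

```text
[[ 597.5 -165.9]
 [ 581.  -319.7]
 [ 439.6 -154.1]
 [ 430.2 -294.1]]
dish [ 503.4 -239.1]
btn [556.4 282.  117. ] dial [643.9 275.8 111. ]
87.65897295367391 -4.090923958641443
[[698.7 325.5  75. ]
 [668.9  -2.9  75. ]
 [496.2  13.9  75. ]
 [509.1 336.7  75. ]]
```

View pics/top_unit.png

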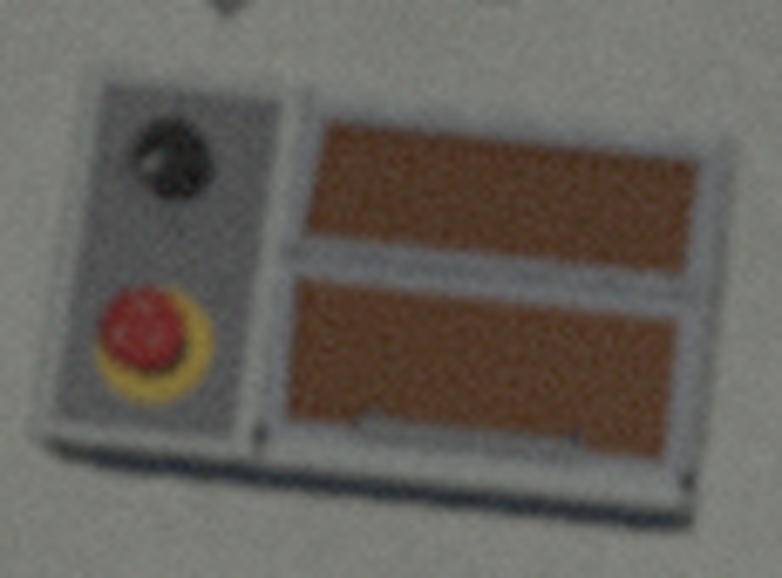

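The crop shows the button head at (143,325), the yellow ring on the deck centred near (154,345) and the dial top at (172,158). The handle bar lies along the front panel at about (365–575, 430). Next I'll look closer with the wrist camera.

```bash
cat >> h.py <<'E'
def go(x,y,z,yaw,s=None,cmd=None):
    "print tool-frame shift (cm) and turn (rad) from the current pose"
    s=s or state(); R=Ro.from_euler("xyz",s["ee_rot"],degrees=True).as_matrix()
    if cmd is not None: R=Ro.from_euler("xyz",[180,0,cmd[3]],degrees=True).as_matrix(); p=np.array(cmd[:3])
    else: p=s["ee_pos"]
    d=R.T@(np.array([x,y,z])-p)/10; t=-np.radians(yaw-Ro.from_matrix(R).as_euler("xyz",degrees=True)[2])
    t=(t+np.pi)%(2*np.pi)-np.pi
    print("shift",np.round(d,2),"turn",round(t,3),"rows>=",int(np.ceil(max(np.linalg.norm(d)/6.25,abs(np.degrees(t))/10.7)))+1)
E
python3 -c "
from h import *
go(570,190,290,-4,cmd=(206.2,-536.8,236,21))"
```

```text
shift [ 60.  -54.8  -5.4] turn 0.436 rows>= 15
```

Emit:
{"api": "step_arm", "payload": {"plan": [[[60, -54.8, -5.4, 0.436, 0], [60, -54.8, -5.4, 0.436, 0], [60, -54.8, -5.4, 0.436, 0], [60, -54.8, -5.4, 0.436, 0], [60, -54.8, -5.4, 0.436, 0], [60, -54.8, -5.4, 0.436, 0], [60, -54.8, -5.4, 0.436, 0], [60, -54.8, -5.4, 0.436, 0], [60, -54.8, -5.4, 0.436, 0], [60, -54.8, -5.4, 0.436, 0], [60, -54.8, -5.4, 0.436, 0], [60, -54.8, -5.4, 0.436, 0], [60, -54.8, -5.4, 0.436, 0], [60, -54.8, -5.4, 0.436, 0], [60, -54.8, -5.4, 0.436, 0], [60, -54.8, -5.4, 0.436, 0], [60, -54.8, -5.4, 0.436, 0], [60, -54.8, -5.4, 0.436, 0]]]}}

```text
time_s: 2.35
ee_pos: [569.6, 189.1, 290.3]
ee_rot: [-180.0, -0.0, -4.0]
force: [0.0, 0.9, -0.0]
gripper_width: 0.3
gripper_force: 0.0
```

Run:
```python
from h import *
import pickle
s=state();print(s["ee_pos"],s["ee_rot"],s["qpos"],s["gripper_width"])
f=grab_frame("wrist");pickle.dump((s,f),open("w1.pkl","wb"))
cv2.imwrite("pics/w1.png",cv2.resize(f,(800,600),interpolation=cv2.INTER_CUBIC))
```

```text
[569.6 189.1 290.3] [-180.   -0.   -4.] [ 17.3  19.1  80.7  -0.   80.2 111.3] 0.2965076492973325
```

View pics/w1.png

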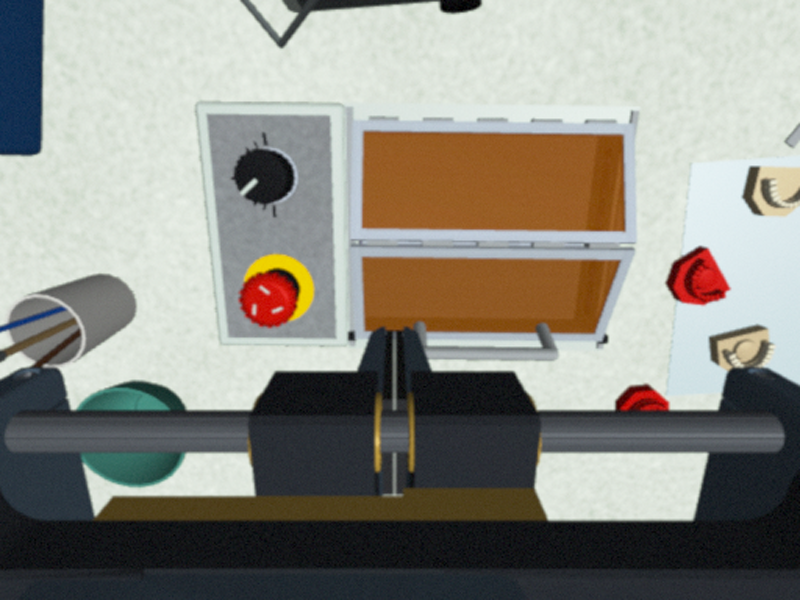

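View pics/top_arch.png

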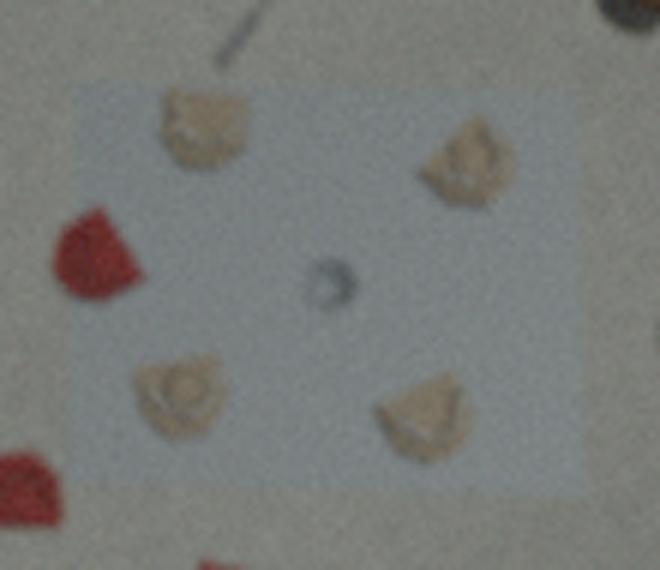

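The wrist view is clear. The button head is at (269,298) and its ring at (279,290). The dial top is at (262,177), with its pointer towards (241,194), which reads about 3 min. The handle's right end is at (555,352). I'll fit the unit's pose to these.

Run:
```python
from h import *
import pickle
from scipy.optimize import least_squares
s,f=pickle.load(open("w1.pkl","rb"));e=ext("wrist",s)
U=np.array([[-45,166,117],[-45,166,75],[45,166,111],[98,222,75],[-98,222,75],[-83,-50,118]],float)
P=np.array([(269,298),(279,290),(263,177),(197,102),(221,345),(552,353)])/1.5625
def W(p):
    c,sn=np.cos(p[2]),np.sin(p[2]);return np.c_[p[0]+c*U[:,0]-sn*U[:,1],p[1]+sn*U[:,0]+c*U[:,1],U[:,2]]
r=least_squares(lambda p:(proj(e,W(p))-P).ravel(),[590,110,-.07],loss="soft_l1")
print(r.x,np.degrees(r.x[2]));print((proj(e,W(r.x))-P)*1.5625);print(W(r.x))
g=cv2.resize(f[85:220,115:225],None,fx=4.4,fy=4.4,interpolation=cv2.INTER_CUBIC);cv2.imwrite("pics/deck.png",g)
```

```text
[587.3 114.5  -0.1] -4.814165397028408
[[-0.5  4.5]
 [ 2.9 -2.3]
 [-0.4 -0.4]
 [-1.4 -1.8]
 [-0.8  1.2]
 [ 2.6  1.4]]
[[556.4 283.7 117. ]
 [556.4 283.7  75. ]
 [646.1 276.2 111. ]
 [703.6 327.5  75. ]
 [508.3 344.   75. ]
 [500.4  71.7 118. ]]
```

View pics/deck.png

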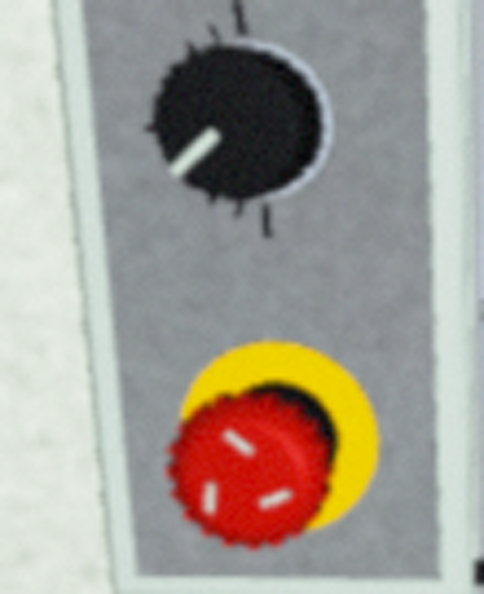

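```bash
cat >> h.py <<'E'
UX,UY,UA=587.3,114.5,-4.8
def u2w(x,y): c,s=np.cos(np.radians(UA)),np.sin(np.radians(UA)); return UX+c*x-s*y,UY+s*x+c*y
E
python3 - <<'E'
from h import *
import pickle
s,f=pickle.load(open("w1.pkl","rb"));e=ext("wrist",s)
q=back(e,np.array([(216,132),(177,172)])/4.4+[115,85],111);v=q[1]-q[0]
print(q,(180+UA)-np.degrees(np.arctan2(v[1],v[0])))
go(556.5,283.5,150,-4.8,cmd=(570,190,290,-4))
E
```

```text
[[644.4 280.8 111. ]
 [635.4 292.1 111. ]] 46.69976509800992
shift [-2.  -9.2 14. ] turn 0.014 rows>= 4
```

Emit:
{"api": "step_arm", "payload": {"plan": [[[-2, -9.2, 13, 0, 0], [-2, -9.2, 13, 0, 0], [-2, -9.2, 13, 0, 0], [-2, -9.2, 13, 0, 0], [-2, -9.2, 15, 0, 0], [-2, -9.2, 15.5, 0, 0], [-2, -9.2, 16, 0, 0], [-2, -9.2, 16.1, 0, 0], [-2, -9.2, 16.1, 0, 0]]]}}

```text
time_s: 3.52
ee_pos: [557.4, 282.7, 130.4]
ee_rot: [-180.0, -0.2, -4.0]
force: [1.0, -1.7, 4.7]
gripper_width: 0.3
gripper_force: 2.4
```

Emit:
{"api": "step_arm", "payload": {"plan": [[[0, 0, 0.1, 0, 0], [0, 0, 0.2, 0, 0], [0, 0, 0.3, 0, 0], [0, 0, 0.3, 0, 0]]]}}

```text
time_s: 4.03
ee_pos: [557.5, 282.8, 130.1]
ee_rot: [-179.9, -0.3, -4.0]
force: [-2.3, -3.6, 20.7]
gripper_width: 0.4
gripper_force: 9.8
```

Run:
```python
from h import *
print(state()["force"]); c=(556.3,283.1,126,-4)
for x,z in((-45,180),(-122,180),(-122,110)):
    w=u2w(x,166 if x==-45 else 0);print(w);go(*w,z,-4.8,cmd=c)
```

```text
[-2.3 -3.6 20.7]
(np.float64(556.3483433269366), np.float64(283.6833175853719))
shift [ 0.  -0.1 -5.4] turn 0.014 rows>= 2
(np.float64(465.7278711715604), np.float64(124.70869688654248))
shift [-7.9 16.4 -5.4] turn 0.014 rows>= 5
(np.float64(465.7278711715604), np.float64(124.70869688654248))
shift [-7.9 16.4  1.6] turn 0.014 rows>= 4
```

Emit:
{"api": "step_arm", "payload": {"plan": [[[0, 0, -3, 0, 0], [0, 0, -5.4, 0, 0], [-7.9, 16.4, -5.4, 0.014, 0], [-7.9, 16.4, -5.4, 0.014, 0], [-7.9, 16.4, -5.4, 0.014, 0], [-7.9, 16.4, -5.4, 0.014, 0], [-7.9, 16.4, -1, 0.014, 0], [-7.9, 16.4, 1.6, 0.014, 0], [-7.9, 16.4, 1.6, 0.014, 0]]]}}

```text
time_s: 5.15
ee_pos: [465.1, 125.3, 108.2]
ee_rot: [179.9, 0.3, -4.8]
force: [-0.4, -0.4, -0.4]
gripper_width: 0.8
gripper_force: 0.0
```

Emit:
{"api": "step_arm", "payload": {"plan": [[[1, 0, 0, 0, 0], [2, 0, 0, 0, 0], [3, 0, 0, 0, 0], [4, 0, 0, 0, 0], [5, 0, 0, 0, 0], [6, 0, 0, 0, 0], [7, 0, 0, 0, 0], [8, 0, 0, 0, 0], [9, 0, 0, 0, 0], [10, 0, 0, 0, 0], [11, 0, 0, 0, 0], [12, 0, 0, 0, 0], [13, 0, 0, 0, 0], [13.5, 0, 0, 0, 0], [13.8, 0, 0, 0, 0], [14.1, 0, 0, 0, 0], [14.1, 0, 0, 0, 0]]]}}

```text
time_s: 7.28
ee_pos: [606.7, 113.3, 110.0]
ee_rot: [180.0, -0.0, -4.8]
force: [-0.1, 0.4, 0.1]
gripper_width: 0.2
gripper_force: 0.0
```

Emit:
{"api": "step_arm", "payload": {"plan": [[[0.2, 0, 0, 0, 0], [0.4, 0, 0, 0, 0], [0.6, 0, 0, 0, 0], [0.8, 0, 0, 0, 0], [0.9, 0, 0, 0, 0], [0.9, 0, 0, 0, 0]]]}}

```text
time_s: 8.02
ee_pos: [612.5, 112.7, 109.8]
ee_rot: [180.0, 0.4, -4.8]
force: [-8.2, 0.5, 5.0]
gripper_width: 0.6
gripper_force: 4.1
```

Run:
```python
from h import *
f=grab_frame("scene");cv2.imwrite("pics/s1.png",cv2.resize(f[130:260,220:370],None,fx=4.5,fy=4.5,interpolation=cv2.INTER_CUBIC))
```

```text
(no output)
```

View pics/s1.png

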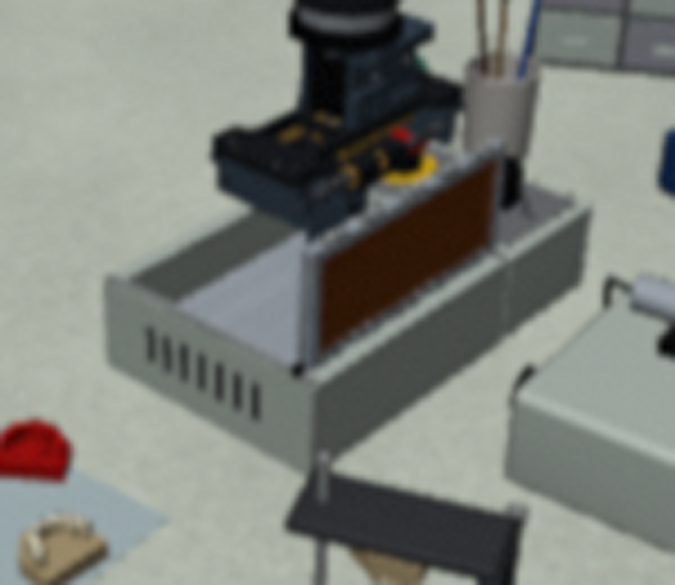

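The scene view shows the two panels upright and folded together, with the chamber open. I'll push a little further to check that it's at the end stop.

Emit:
{"api": "step_arm", "payload": {"plan": [[[0.15, 0, 0, 0, 0], [0.3, 0, 0, 0, 0], [0.3, 0, 0, 0, 0]]]}}

```text
time_s: 8.45
ee_pos: [612.8, 112.7, 109.8]
ee_rot: [179.9, 0.8, -4.8]
force: [-13.6, 2.3, 9.9]
gripper_width: 0.6
gripper_force: 7.1
```

Run:
```python
from h import *
e=ext("top");k=6
# arch base corners in top_arch crop (x6, offset 270,150): straight back edge + approx
def B(l,z): return back(e,np.array(l)/6+[270,150],z)[:,:2]
print(B([(205,130),(468,163),(183,396),(428,417)],10))
c=(612.9,112.8,110,-4.8)
w=u2w(-60,0);go(*w,110,-4.8,cmd=c)
go(480,-225,300,85,cmd=(*w,250,-4.8))
```

```text
[[ 597.7 -166.8]
 [ 582.1 -322. ]
 [ 438.9 -155.5]
 [ 430.7 -297.6]]
shift [-8.6  0.   0. ] turn 0.0 rows>= 3
shift [-1.9 34.7 -5. ] turn -1.567 rows>= 10
```

Emit:
{"api": "step_arm", "payload": {"plan": [[[-3, 0, 0, 0, 0], [-8.6, 0, 0, 0, 0], [-8.6, 0, -6, 0, 0], [-8.6, 0, -12, 0, 0], [-12, 6, -18, 0, 0.3], [-12.2, 36.1, -19, 0, 0.7], [-12.2, 36.1, -19, 0, 0.7], [-12.2, 36.1, -19, 0, 0.7], [-12.2, 36.1, -19, 0, 0.7], [-12.2, 36.1, -19, 0, 0.7], [-12.2, 36.1, -19, 0, 0.7], [-12.2, 36.1, -19, 0, 0.7]]]}}

```text
time_s: 9.95
ee_pos: [466.9, -237.5, 299.8]
ee_rot: [-180.0, -0.0, -4.8]
force: [-0.1, 0.1, 0.3]
gripper_width: 63.5
gripper_force: 0.0
```

Run:
```python
from h import *
import pickle
s=state();print(s["ee_pos"],s["ee_rot"],s["qpos"],s["gripper_width"])
f=grab_frame("wrist");pickle.dump((s,f),open("w2.pkl","wb"))
cv2.imwrite("pics/w2.png",cv2.resize(f,(800,600),interpolation=cv2.INTER_CUBIC))
```

```text
[ 466.9 -237.5  299.8] [-180.    -0.    -4.8] [-28.2  11.7  89.6   0.   78.7  66.6] 63.46819774051335
```

View pics/w2.png

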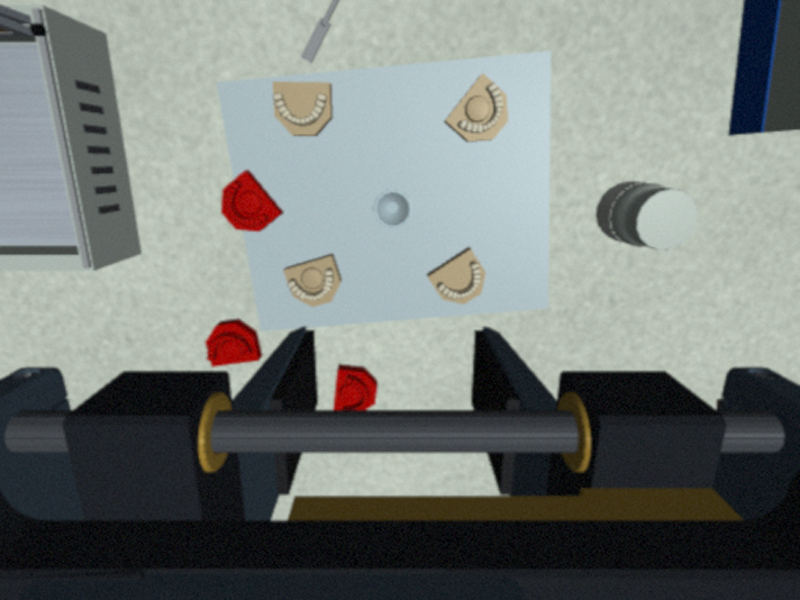

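The wrist view shows four cream arches at about (303,108), (478,108), (313,280) and (458,277) and the dish at (393,209). I'll enlarge them to read the back corners.

Run:
```python
from h import *
import pickle
s,f=pickle.load(open("w2.pkl","rb"))
C=[(303,108),(478,108),(313,280),(458,277)];t=[]
for c in C:
    x,y=int(c[0]/1.5625)-25,int(c[1]/1.5625)-25;print(x,y)
    t.append(cv2.resize(f[y:y+50,x:x+50],(300,300),interpolation=cv2.INTER_CUBIC))
cv2.imwrite("pics/m.png",np.vstack([np.hstack(t[:2]),np.hstack(t[2:])]))
```

```text
168 44
280 44
175 154
268 152
```

View pics/m.png

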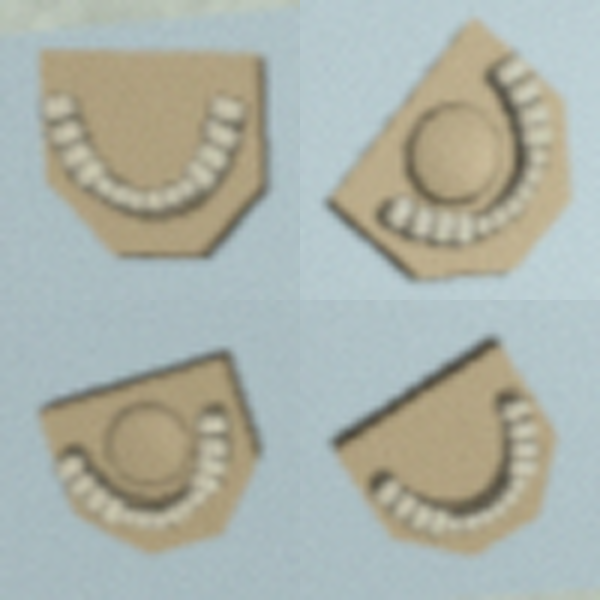

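The corners are sharp in the enlargement, so I can read each arch's back edge directly.

Run:
```python
from h import *
import pickle
s,f=pickle.load(open("w2.pkl","rb"));e=ext("wrist",s)
T=[((168,44),(40,50),(258,55)),((280,44),(172,18),(30,200)),((175,154),(42,110),(225,52)),((268,152),(37,145),(195,45))]
for o,a,b in T:
    p=back(e,np.array([a,b])/6-0.4+np.array(o),14)[:,:2];v=p[1]-p[0];L=np.hypot(*v);v/=L
    m=p.mean(0);n=np.array([-v[1],v[0]])
    # back normal points away from arch centre: choose sign via tile centre
    c=back(e,np.array([(150,150)])/6+np.array(o),14)[0,:2]
    if n@(c-m)>0:n=-n
    print("len",L,"ctr",m-22*n,"grip",m-14*n,"arch x yaw",np.degrees(np.arctan2(n[1],n[0])))
```

```text
len 49.596919463130774 ctr [ 599.  -165.5] grip [ 606.9 -166.4] arch x yaw -6.041619959968666
len 49.44740723061401 ctr [ 581.6 -324.6] grip [ 587.1 -318.8] arch x yaw 46.43658418467362
len 49.4774434248925 ctr [ 440.5 -156.7] grip [ 448.3 -154.9] arch x yaw 12.792973828334018
len 46.89513022151155 ctr [ 430.5 -298.7] grip [ 437.6 -294.9] arch x yaw 28.580721394292684
```

Run:
```python
from h import *
c=(467,-237.5,300,-4.8)
go(606.9,-166.4,110,174,cmd=c)
h=(606.9,-166.4,27,174)
w=u2w(-6,46);print(w);go(*w,190,175.2,cmd=h)
```

```text
shift [13.3 -8.3 19. ] turn -3.121 rows>= 18
(np.float64(585.1702236377895), np.float64(160.8407385854711))
shift [  5.6  32.3 -16.3] turn -0.021 rows>= 7
```

Emit:
{"api": "step_arm", "payload": {"plan": [[[13.3, -8.3, 12, -3.121, 0.75], [13.3, -8.3, 12, -3.121, 0.75], [13.3, -8.3, 12, -3.121, 0.75], [13.3, -8.3, 12, -3.121, 0.75], [13.3, -8.3, 12, -3.121, 0.75], [13.3, -8.3, 12, -3.121, 0.75], [13.3, -8.3, 12, -3.121, 0.75], [13.3, -8.3, 12, -3.121, 0.75], [13.3, -8.3, 12, -3.121, 0.75], [13.3, -8.3, 12, -3.121, 0.75], [13.3, -8.3, 12, -3.121, 0.75], [13.3, -8.3, 12, -3.121, 0.75], [13.3, -8.3, 12, -3.121, 0.75], [13.3, -8.3, 12, -3.121, 0.75], [13.3, -8.3, 12, -3.121, 0.75], [13.3, -8.3, 14, -3.121, 0.75], [13.3, -8.3, 18, -3.121, 0.75], [13.3, -8.3, 21, -3.121, 0.75], [13.3, -8.3, 21, -3.121, 0.75]]], "newtons": 15}}

```text
time_s: 12.38
ee_pos: [604.8, -163.1, 87.7]
ee_rot: [179.9, -0.3, 174.2]
force: [-0.7, -0.5, 0.5]
gripper_width: 67.8
gripper_force: 0.0
```

Emit:
{"api": "step_arm", "payload": {"plan": [[[0, 0, 4, 0, 0.75], [0, 0, 6, 0, 0.75], [0, 0, 6.3, 0, 0.75], [0, 0, 6.3, 0, 0.75], [0, 0, 6.3, 0, 0.4], [0, 0, 6.3, 0, 0.4], [0, 0, 6.3, 0, 0.4], [0, 0, 6.3, 0, 0.4], [0, 0, 5, 0, 0.4], [0, 0, 2, 0, 0.4], [0, 0, 2, 0, 0.4]]], "newtons": 15}}

```text
time_s: 13.75
ee_pos: [608.0, -166.2, 72.5]
ee_rot: [-179.9, 0.3, 174.0]
force: [-0.3, -0.8, -0.8]
gripper_width: 49.8
gripper_force: 15.0
```

```bash
cat >> h.py <<'E'
def cream():
    f=grab_frame("top");e=ext("top");h=cv2.cvtColor(cv2.GaussianBlur(f,(3,3),0),cv2.COLOR_BGR2HSV)
    m=cv2.inRange(h,(8,45,70),(25,140,255));m[:,:265]=0;m[:150]=0;m[250:]=0
    n,_,st,ct=cv2.connectedComponentsWithStats(m)
    for i in range(1,n):
        if st[i,4]>25: print(st[i,4],back(e,ct[i:i+1],10)[0,:2])
E
python3 - <<'E'
from h import *
f=cv2.imread("pics/raw_top0.png");print(cv2.cvtColor(f,cv2.COLOR_BGR2HSV)[171:174,303:306].reshape(-1,3))
print(state()["gripper_width"]);cream()
E
```

```text
[[ 20  51 119]
 [ 23  53 115]
 [ 19  55 112]
 [ 23  38 115]
 [ 20  40 115]
 [ 22  44 111]
 [ 26  31 114]
 [ 23  42 110]
 [ 23  38 108]]
49.84127998708367
35 [ 589.3 -320. ]
33 [ 438.9 -297.7]
```

```bash
sed -i 's/(8,45,70),(25,140,255)/(10,28,70),(28,140,255)/' h.py
python3 - <<'E'
from h import *
w=u2w(3,46);print(w);go(*w,190,175.2,cmd=(606.9,-166.4,70,174))
go(*w,57,175.2,cmd=(606.9,-166.4,70,174))
E
```

```text
(np.float64(594.138659371035), np.float64(160.08763799548026))
shift [  4.7  32.3 -12. ] turn -0.021 rows>= 7
shift [ 4.7 32.3  1.3] turn -0.021 rows>= 7
```

Emit:
{"api": "step_arm", "payload": {"plan": [[[0, 0, -6, 0, 0.4], [1, 5, -10, -0.021, 0.4], [4.7, 32.3, -10, -0.021, 0.4], [4.7, 32.3, -10, -0.021, 0.4], [4.7, 32.3, -10, -0.021, 0.4], [4.7, 32.3, -10, -0.021, 0.4], [4.7, 32.3, -10, -0.021, 0.4], [4.7, 32.3, -10, -0.021, 0.4], [4.7, 32.3, -10, -0.021, 0.4], [4.7, 32.3, -6, -0.021, 0.4], [4.7, 32.3, -4, -0.021, 0.4]]]}}

```text
time_s: 15.18
ee_pos: [592.1, 158.3, 107.9]
ee_rot: [-179.9, -0.2, 175.1]
force: [-0.2, -0.6, -1.0]
gripper_width: 49.8
gripper_force: 15.0
```

Still held. Lower from z 110 to 57 and release.

Emit:
{"api": "step_arm", "payload": {"plan": [[[0, 0, 2.5, 0, 0.4], [0, 0, 4.5, 0, 0.4], [0, 0, 5.1, 0, 0.4], [0, 0, 5.3, 0, 0.4], [0, 0, 5.3, 0, 0.4], [0, 0, 5.3, 0, 0.67], [0, 0, 5.3, 0, 0.67], [0, 0, 5.3, 0, 0.67], [0, 0, 5.3, 0, 0.67], [0, 0, 2, 0, 0.67], [0, 0, -4, 0, 0.67], [0, 0, -8, 0, 0.67], [0, 0, -8, 0, 0.67]]]}}

```text
time_s: 16.8
ee_pos: [595.1, 161.0, 194.0]
ee_rot: [179.9, 0.5, 175.3]
force: [0.1, 1.1, -0.3]
gripper_width: 61.3
gripper_force: 0.0
```

Run:
```python
from h import *
cream()
h=u2w(3,46);go(448.3,-154.9,110,192.8,cmd=(*h,190,175.2))
```

```text
115 [ 583.3 -322.1]
123 [ 441.1 -153.3]
116 [ 431.  -296.5]
shift [ 11.9 -32.6   8. ] turn -0.307 rows>= 7
```

Emit:
{"api": "step_arm", "payload": {"plan": [[[11.9, -32.6, 0, -0.307, 0.75], [11.9, -32.6, 0, -0.307, 0.75], [11.9, -32.6, 0, -0.307, 0.75], [11.9, -32.6, 0, -0.307, 0.75], [11.9, -32.6, 0, -0.307, 0.75], [11.9, -32.6, 2, -0.307, 0.75], [11.9, -32.6, 8, -0.307, 0.75], [11.9, -32.6, 11, -0.307, 0.75], [11.9, -32.6, 11, -0.307, 0.75], [11.9, -32.6, 14, -0.307, 0.75], [11.9, -32.6, 16, -0.307, 0.75], [11.9, -32.6, 16.3, -0.307, 0.75], [11.9, -32.6, 16.3, -0.307, 0.75], [11.9, -32.6, 16.3, -0.307, 0.4], [11.9, -32.6, 16.3, -0.307, 0.4], [11.9, -32.6, 16.3, -0.307, 0.4], [11.9, -32.6, 16.3, -0.307, 0.4], [11.9, -32.6, 12, -0.307, 0.4], [11.9, -32.6, 5, -0.307, 0.4], [11.9, -32.6, 2, -0.307, 0.4]]]}}

```text
time_s: 19.35
ee_pos: [448.2, -154.9, 172.7]
ee_rot: [-179.9, 0.2, -167.2]
force: [0.6, -0.1, -0.5]
gripper_width: 49.9
gripper_force: 15.0
```

Run:
```python
from h import *
w=u2w(3,-46);print(w);go(*w,170,175.2,cmd=(448.3,-154.9,170,192.8))
```

```text
(np.float64(586.4402977844619), np.float64(68.41029494452584))
shift [-18.4  18.7   0. ] turn 0.307 rows>= 6
```

Emit:
{"api": "step_arm", "payload": {"plan": [[[-18.4, 18.7, 0, 0.307, 0.4], [-18.4, 18.7, 0, 0.307, 0.4], [-18.4, 18.7, 0, 0.307, 0.4], [-18.4, 18.7, 0, 0.307, 0.4], [-18.4, 18.7, 0, 0.307, 0.4], [-18.4, 18.7, 0, 0.307, 0.4], [-18.4, 18.7, 0, 0.307, 0.4], [-18.4, 18.7, 5, 0.307, 0.4], [-18.4, 18.7, 9, 0.307, 0.4], [-18.4, 18.7, 10.5, 0.307, 0.4], [-18.4, 18.7, 11, 0.307, 0.4]]]}}

```text
time_s: 20.72
ee_pos: [585.2, 67.6, 60.0]
ee_rot: [-180.0, -0.0, 175.2]
force: [0.6, -0.3, -0.2]
gripper_width: 49.9
gripper_force: 15.0
```

Emit:
{"api": "step_arm", "payload": {"plan": [[[0, 0, 0.3, 0, 0.4], [0, 0, 0.3, 0, 0.4], [0, 0, 0.3, 0, 0.67], [0, 0, 0.3, 0, 0.67], [0, 0, 0.3, 0, 0.67], [0, 0, 0.3, 0, 0.67], [0, 0, -3, 0, 0.67], [0, 0, -9, 0, 0.67], [0, 0, -13, 0, 0.67], [0, 0, -13, 0, 0.67]]]}}

```text
time_s: 21.98
ee_pos: [587.4, 68.8, 193.8]
ee_rot: [179.9, 0.5, 175.3]
force: [-0.3, -0.3, -0.5]
gripper_width: 61.5
gripper_force: 0.0
```

Run:
```python
from h import *
cream()
h=u2w(3,-46);c=(*h,190,175.2);go(437.6,-294.9,190,28.6,cmd=c);go(587.1,-318.8,190,46.4,cmd=c)
h=u2w(-48,-46);c=(437.6,-294.9,170,28.6);go(*h,170,-4.8,cmd=c);print(h)
```

```text
119 [ 583.1 -322.1]
119 [ 431.  -296.5]
shift [ 11.8 -37.5  -0. ] turn 2.559 rows>= 15
shift [ -3.3 -38.6  -0. ] turn 2.248 rows>= 14
shift [ 26.2 -27.6  -0. ] turn 0.583 rows>= 8
(np.float64(535.6191619627372), np.float64(72.67786495447393))
```

Emit:
{"api": "step_arm", "payload": {"plan": [[[11.8, -37.5, 0, 2.559, 0.75], [11.8, -37.5, 0, 2.559, 0.75], [11.8, -37.5, 0, 2.559, 0.75], [11.8, -37.5, 0, 2.559, 0.75], [11.8, -37.5, 0, 2.559, 0.75], [11.8, -37.5, 0, 2.559, 0.75], [11.8, -37.5, 0, 2.559, 0.75], [11.8, -37.5, 0, 2.559, 0.75], [11.8, -37.5, 0, 2.559, 0.75], [11.8, -37.5, 0, 2.559, 0.75], [11.8, -37.5, 0, 2.559, 0.75], [11.8, -37.5, 0, 2.559, 0.75], [11.8, -37.5, 4, 2.559, 0.75], [11.8, -37.5, 9, 2.559, 0.75], [11.8, -37.5, 11, 2.559, 0.75], [11.8, -37.5, 11, 2.559, 0.75], [11.8, -37.5, 11, 2.559, 0.75]]]}}

```text
time_s: 24.15
ee_pos: [436.9, -295.4, 80.1]
ee_rot: [180.0, -0.0, 28.6]
force: [-0.5, -0.7, -0.1]
gripper_width: 68.3
gripper_force: 0.0
```

Emit:
{"api": "step_arm", "payload": {"plan": [[[0, 0, 3, 0, 0.75], [0, 0, 5, 0, 0.75], [0, 0, 5.3, 0, 0.75], [0, 0, 5.3, 0, 0.75], [0, 0, 5.3, 0, 0.4], [0, 0, 5.3, 0, 0.4], [0, 0, 5.3, 0, 0.4], [0, 0, 5.3, 0, 0.4], [0, 0, 3, 0, 0.4], [0, 0, -3, 0, 0.4], [0, 0, -9, 0, 0.4], [0, 0, -9, 0, 0.4]]]}}

```text
time_s: 25.65
ee_pos: [439.2, -297.1, 174.7]
ee_rot: [179.4, -0.3, 28.6]
force: [-0.2, -0.5, -0.4]
gripper_width: 49.8
gripper_force: 15.0
```

Emit:
{"api": "step_arm", "payload": {"plan": [[[26.2, -27.6, 0, 0.583, 0.4], [26.2, -27.6, 0, 0.583, 0.4], [26.2, -27.6, 0, 0.583, 0.4], [26.2, -27.6, 0, 0.583, 0.4], [26.2, -27.6, 0, 0.583, 0.4], [26.2, -27.6, 0, 0.583, 0.4], [26.2, -27.6, 0, 0.583, 0.4], [26.2, -27.6, 0, 0.583, 0.4], [26.2, -27.6, 0, 0.583, 0.4], [26.2, -27.6, 5, 0.583, 0.4], [26.2, -27.6, 9, 0.583, 0.4], [26.2, -27.6, 10.5, 0.583, 0.4], [26.2, -27.6, 11, 0.583, 0.4]]]}}

```text
time_s: 27.28
ee_pos: [534.4, 71.6, 59.7]
ee_rot: [180.0, 0.0, -4.8]
force: [-0.1, 0.3, -0.2]
gripper_width: 49.7
gripper_force: 15.0
```

Emit:
{"api": "step_arm", "payload": {"plan": [[[0, 0, 0.3, 0, 0.4], [0, 0, 0.3, 0, 0.4], [0, 0, 0.3, 0, 0.67], [0, 0, 0.3, 0, 0.67], [0, 0, 0.3, 0, 0.67], [0, 0, 0.3, 0, 0.67], [0, 0, -3, 0, 0.67], [0, 0, -9, 0, 0.67], [0, 0, -13, 0, 0.67], [0, 0, -13, 0, 0.67]]]}}

```text
time_s: 28.52
ee_pos: [536.5, 72.7, 193.5]
ee_rot: [-179.9, -0.5, -4.8]
force: [-0.5, -0.5, -0.6]
gripper_width: 61.2
gripper_force: 0.0
```

Run:
```python
from h import *
cream()
h=u2w(-48,-46);c=(*h,190,-4.8);go(587.1,-318.8,190,46.4,cmd=c)
h=u2w(-48,46);c=(587.1,-318.8,170,46.4);go(*h,170,-4.8,cmd=c)
```

```text
121 [ 582.7 -321.5]
shift [ 8.4 38.6  0. ] turn -0.894 rows>= 8
shift [ 32.  -36.5  -0. ] turn 0.894 rows>= 9
```

Emit:
{"api": "step_arm", "payload": {"plan": [[[8.4, 38.6, 0, -0.894, 0.75], [8.4, 38.6, 0, -0.894, 0.75], [8.4, 38.6, 0, -0.894, 0.75], [8.4, 38.6, 0, -0.894, 0.75], [8.4, 38.6, 0, -0.894, 0.75], [8.4, 38.6, 0, -0.894, 0.75], [8.4, 38.6, 0, -0.894, 0.75], [8.4, 38.6, 0, -0.894, 0.75], [8.4, 38.6, 4, -0.894, 0.75], [8.4, 38.6, 9, -0.894, 0.75], [8.4, 38.6, 11, -0.894, 0.75], [8.4, 38.6, 11, -0.894, 0.75], [8.4, 38.6, 11, -0.894, 0.75]]]}}

```text
time_s: 30.2
ee_pos: [586.5, -318.6, 80.6]
ee_rot: [180.0, -0.0, 46.5]
force: [-0.4, 0.6, -0.8]
gripper_width: 68.4
gripper_force: 0.0
```

Emit:
{"api": "step_arm", "payload": {"plan": [[[0, 0, 3, 0, 0.75], [0, 0, 5, 0, 0.75], [0, 0, 5.3, 0, 0.75], [0, 0, 5.3, 0, 0.75], [0, 0, 5.3, 0, 0.4], [0, 0, 5.3, 0, 0.4], [0, 0, 5.3, 0, 0.4], [0, 0, 5.3, 0, 0.4], [0, 0, 3, 0, 0.4], [0, 0, -3, 0, 0.4], [0, 0, -9, 0, 0.4], [0, 0, -9, 0, 0.4]]]}}

```text
time_s: 31.7
ee_pos: [588.6, -320.6, 175.8]
ee_rot: [179.4, -0.2, 46.5]
force: [0.1, -0.1, -1.3]
gripper_width: 49.8
gripper_force: 15.0
```

Emit:
{"api": "step_arm", "payload": {"plan": [[[32, -36.5, 0, 0.894, 0.4], [32, -36.5, 0, 0.894, 0.4], [32, -36.5, 0, 0.894, 0.4], [32, -36.5, 0, 0.894, 0.4], [32, -36.5, 0, 0.894, 0.4], [32, -36.5, 0, 0.894, 0.4], [32, -36.5, 0, 0.894, 0.4], [32, -36.5, 0, 0.894, 0.4], [32, -36.5, 0, 0.894, 0.4], [32, -36.5, 0, 0.894, 0.4], [32, -36.5, 0, 0.894, 0.4], [32, -36.5, 3, 0.894, 0.4]]]}}

```text
time_s: 33.2
ee_pos: [543.9, 163.3, 141.6]
ee_rot: [-179.9, -0.3, -4.9]
force: [-0.1, -0.1, -1.5]
gripper_width: 49.7
gripper_force: 15.0
```

Emit:
{"api": "step_arm", "payload": {"plan": [[[0, 0, 4, 0, 0.4], [0, 0, 7, 0, 0.4], [0, 0, 8, 0, 0.4], [0, 0, 8.3, 0, 0.4], [0, 0, 8.3, 0, 0.4], [0, 0, 8.3, 0, 0.67], [0, 0, 8.3, 0, 0.67], [0, 0, 8.3, 0, 0.67], [0, 0, 8.3, 0, 0.67], [0, 0, 5, 0, 0.67], [0, 0, -1, 0, 0.67], [0, 0, -7, 0, 0.67], [-4, 0, -15, 0, 0.67], [-8, 0, -15, 0, 0.67], [-8, 0, -15, 0, 0.67]]]}}

```text
time_s: 35.08
ee_pos: [460.5, 171.3, 292.8]
ee_rot: [-179.9, -0.2, -4.7]
force: [0.8, -0.3, -0.6]
gripper_width: 61.4
gripper_force: 0.0
```

Run:
```python
from h import *
import pickle
s=state();print(s["ee_pos"]);f=grab_frame("wrist");pickle.dump((s,f),open("w3.pkl","wb"));cream()
cv2.imwrite("pics/w3.png",cv2.resize(f,(800,600),interpolation=cv2.INTER_CUBIC))
```

```text
[460.5 171.3 292.8]
```

View pics/w3.png

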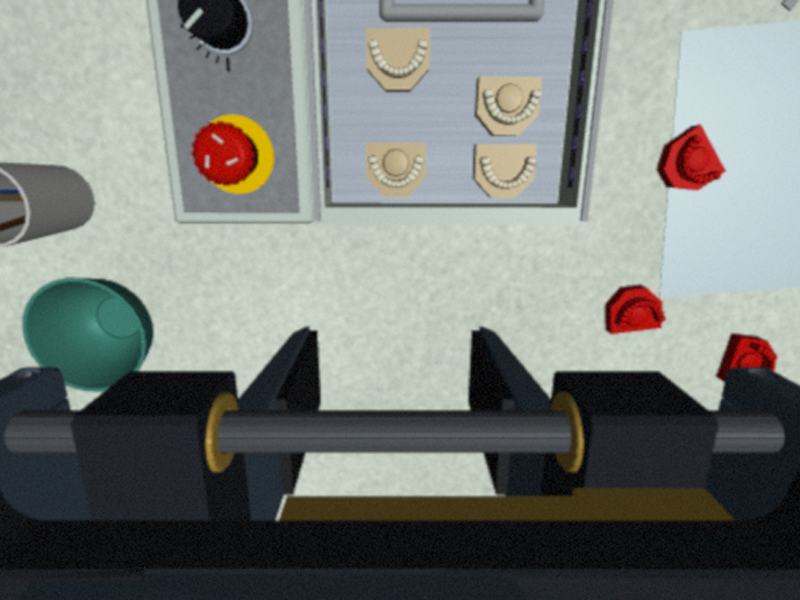

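All four arches stand teeth-up in the chamber. One sits about 3 cm further back than I placed it, under the handle but clear of it, so it may have been knocked. The dial pointer runs from (202,10) to (187,27). Next is the dial.

Run:
```python
from h import *
import pickle
s,f=pickle.load(open("w3.pkl","rb"));e=ext("wrist",s)
q=back(e,[(202,10),(187,27)],111,1.5625);v=q[1]-q[0]
print((180+UA)-np.degrees(np.arctan2(v[1],v[0])))
print("btn",back(e,(225,152),112,1.5625),"ring",back(e,(233,154),75,1.5625))
d=u2w(45,166);print("dial",d)
s1,_=pickle.load(open("w1.pkl","rb"));e1=ext("wrist",s1)
print("cup",back(e1,(45,335),85,1.5625), "brush tips top",back(ext("top"),(157,267),170,1.5625))
go(*d,150,145.2,cmd=(463.6,171,290,-4.8))
```

```text
48.09666676021325
btn [[557.2 281.6 112. ]] ring [[557.3 288.8  75. ]]
dial (np.float64(646.032700659392), np.float64(276.15231168546353))
cup [[532.3 483.1  85. ]] brush tips top [[544.5 498.5 170. ]]
shift [ 17.3 -12.   14. ] turn -2.618 rows>= 16
```

Emit:
{"api": "step_arm", "payload": {"plan": [[[17.3, -12, 10, -2.618, 0.65], [17.3, -12, 10, -2.618, 0.65], [17.3, -12, 10, -2.618, 0.65], [17.3, -12, 10, -2.618, 0.65], [17.3, -12, 10, -2.618, 0.65], [17.3, -12, 10, -2.618, 0.65], [17.3, -12, 10, -2.618, 0.65], [17.3, -12, 10, -2.618, 0.65], [17.3, -12, 10, -2.618, 0.65], [17.3, -12, 10, -2.618, 0.65], [17.3, -12, 10, -2.618, 0.65], [17.3, -12, 10, -2.618, 0.65], [17.3, -12, 10, -2.618, 0.65], [17.3, -12, 10, -2.618, 0.65], [17.3, -12, 10, -2.618, 0.65], [17.3, -12, 13, -2.618, 0.65], [17.3, -12, 14, -2.618, 0.65], [17.3, -12, 14, -2.618, 0.65], [17.3, -12, 14, -2.618, 0.65]]]}}

```text
time_s: 37.55
ee_pos: [645.2, 276.3, 150.7]
ee_rot: [179.9, 0.1, 145.2]
force: [0.8, 0.3, -0.3]
gripper_width: 59.4
gripper_force: 0.0
```

Run:
```python
from h import *
s=state();print(s["ee_pos"],s["ee_rot"]);e=ext("wrist",s);f=grab_frame("wrist")
print(proj(e,[[*u2w(45,166),111]]))
cv2.imwrite("pics/w4.png",cv2.resize(f,(800,600),interpolation=cv2.INTER_CUBIC))
```

```text
[645.2 276.3 150.7] [179.9   0.1 145.2]
[[252.  225.4]]
```

View pics/w4.png

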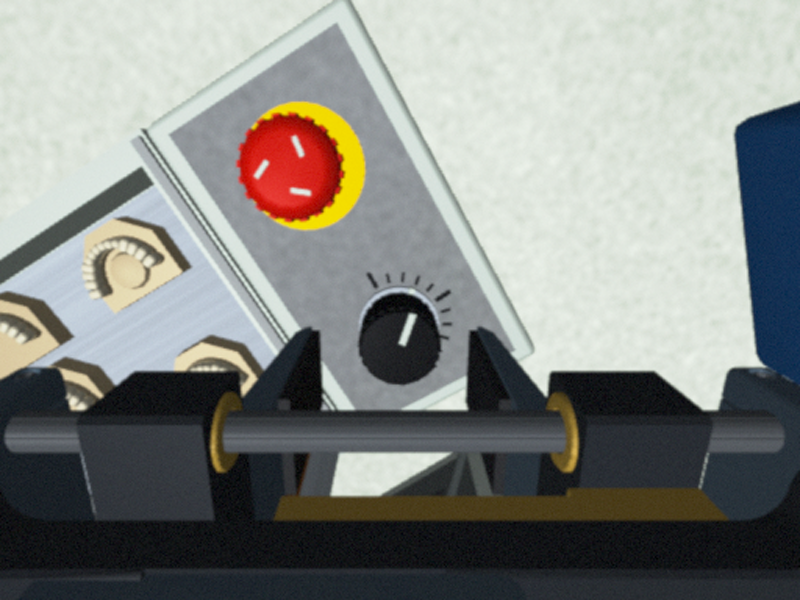

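The dial is centred between the fingers. The pointer runs from (404,344) to (411,316), so about 3. Grip and turn it +0.9 rad.

Emit:
{"api": "step_arm", "payload": {"plan": [[[0, 0, 3, 0, 0.65], [0, 0, 4.6, 0, 0.65], [0, 0, 4.8, 0, 0.65], [0, 0, 4.8, 0, 0.65], [0, 0, 4.8, 0, 0.3], [0, 0, 4.8, 0, 0.3], [0, 0, 4.8, 0, 0.3], [0, 0, 4.8, 0, 0.3], [0, 0, 4.8, 0.15, 0.3], [0, 0, 4.8, 0.3, 0.3], [0, 0, 4.8, 0.45, 0.3], [0, 0, 4.8, 0.6, 0.3], [0, 0, 4.8, 0.75, 0.3], [0, 0, 4.8, 0.9, 0.3], [0, 0, 4.8, 0.9, 0.3], [0, 0, 4.8, 0.9, 0.3]]], "newtons": 30}}

```text
time_s: 39.6
ee_pos: [646.6, 278.3, 102.8]
ee_rot: [179.7, -0.2, 93.6]
force: [4.4, 5.8, -1.3]
gripper_width: 37.4
gripper_force: 30.0
```

Emit:
{"api": "step_arm", "payload": {"plan": [[[0, 0, 0, 0, 0.65], [0, 0, 0, 0, 0.65], [0, 0, 0, 0, 0.65], [0, 0, -4, 0, 0.65], [0, 0, -10, 0, 0.65], [0, 0, -14, 0, 0.65], [0, 0, -14, 0, 0.65]]]}}

```text
time_s: 40.48
ee_pos: [646.1, 276.6, 246.7]
ee_rot: [179.5, -0.1, 93.7]
force: [0.4, 0.2, -0.1]
gripper_width: 59.2
gripper_force: 0.0
```

Run:
```python
from h import *
import pickle
s=state();print(s["ee_pos"],s["ee_rot"]);e=ext("wrist",s);f=grab_frame("wrist");pickle.dump((s,f),open("w5.pkl","wb"))
p=proj(e,[[*u2w(45,166),111]])[0];print(p);x,y=int(p[0])-45,int(p[1])-45;print(x,y)
cv2.imwrite("pics/w5.png",cv2.resize(f[y:y+90,x:x+90],(540,540),interpolation=cv2.INTER_CUBIC))
```

```text
[646.1 276.6 246.7] [179.5  -0.1  93.7]
[251.2 187.7]
206 142
```

View pics/w5.png

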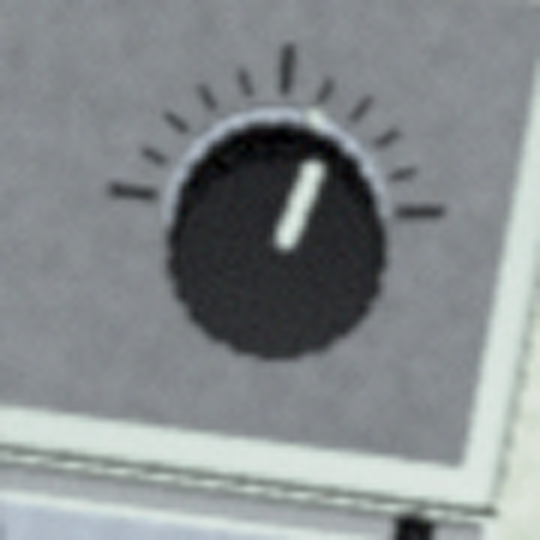

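The pointer is about 17° past the long 5 mark, which is exactly 6 minutes. To close the cover, I'll push the top of the standing panels forward from behind. The gripper body wouldn't fit behind the handle without hitting the panels.

Run:
```python
from h import *
w=u2w(132,0);print(w);go(*w,242,175.2,cmd=(646,276.2,242,93.6))
```

```text
(np.float64(718.8370574209346), np.float64(103.45452468013436))
shift [-17.7   6.2   0. ] turn -1.424 rows>= 9
```

Emit:
{"api": "step_arm", "payload": {"plan": [[[-17.7, 6.2, 0, -1.424, 0], [-17.7, 6.2, 0, -1.424, 0], [-17.7, 6.2, 0, -1.424, 0], [-17.7, 6.2, 0, -1.424, 0], [-17.7, 6.2, 0, -1.424, 0], [-17.7, 6.2, 0, -1.424, 0], [-17.7, 6.2, 0, -1.424, 0], [-17.7, 6.2, 0, -1.424, 0], [-17.7, 6.2, 0, -1.424, 0], [-17.7, 6.2, 0, -1.424, 0], [-17.7, 6.2, 4, -1.424, 0], [-17.7, 6.2, 7.5, -1.424, 0], [-17.7, 6.2, 7.5, -1.424, 0]]], "newtons": 15}}

```text
time_s: 42.15
ee_pos: [715.8, 103.1, 163.2]
ee_rot: [-179.9, -0.4, 175.2]
force: [0.6, -0.3, 0.5]
gripper_width: 0.9
gripper_force: 0.0
```

Emit:
{"api": "step_arm", "payload": {"plan": [[[1, 0, 0, 0, 0], [2, 0, 0, 0, 0], [2.5, 0, 0, 0, 0], [3, 0, 0, 0, 0], [3.5, 0, 0, 0, 0], [4, 0, 0, 0, 0], [4.5, 0, 0, 0, 0], [5, 0, 0, 0, 0], [5.5, 0, 0, 0, 0], [5.5, 0, 0, 0, 0]]]}}

```text
time_s: 43.4
ee_pos: [662.4, 108.0, 166.9]
ee_rot: [-180.0, -0.0, 175.3]
force: [-0.6, -0.5, 0.3]
gripper_width: 0.3
gripper_force: 0.0
```

Emit:
{"api": "step_arm", "payload": {"plan": [[[0.5, 0, 0, 0, 0], [1, 0, 0, 0, 0], [1.5, 0, 0, 0, 0], [2, 0, 0, 0, 0], [2, 0, 0, 0, 0], [2, 0, 0, 0, 0], [2, 0, 0, 0, 0], [2, 0, 0, 0, 0], [2, 0, 0, 0, 0], [2, 0, 0, 0, 0], [2, 0, 0, 0, 0], [2, 0, 0, 0, 0]]]}}

```text
time_s: 44.9
ee_pos: [643.0, 109.6, 166.9]
ee_rot: [-180.0, 0.0, 175.3]
force: [1.1, 0.3, 0.1]
gripper_width: 0.4
gripper_force: 0.0
```

Run:
```python
from h import *
print(state()["force"])
f=grab_frame("scene");cv2.imwrite("pics/s2.png",cv2.resize(f[130:260,220:370],None,fx=4.5,fy=4.5,interpolation=cv2.INTER_CUBIC))
```

```text
[1.1 0.3 0.1]
```

View pics/s2.png

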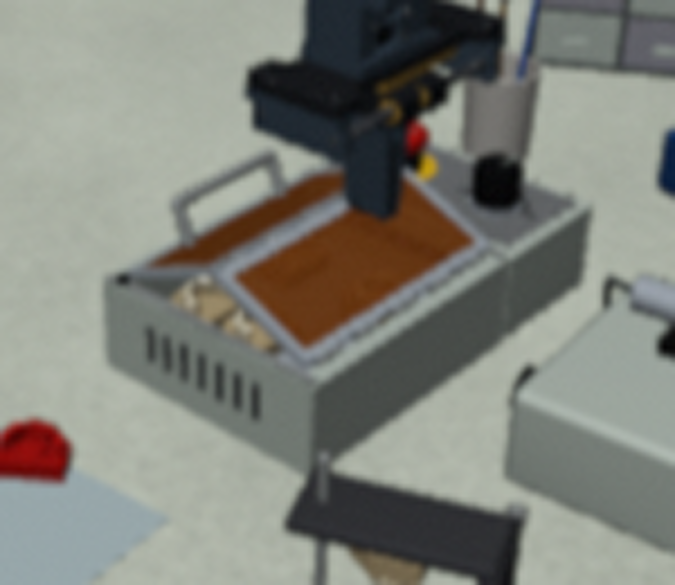

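The cover is sinking shut. I'll retreat over the button and wait there.

Run:
```python
from h import *
go(556.8,282.8,187,175.2,cmd=(643,109.6,167,175.2))
```

```text
shift [10.  16.5 -2. ] turn 0.0 rows>= 5
```

Emit:
{"api": "step_arm", "payload": {"plan": [[[0, 0, -4, 0, 0], [2, 1, -8, 0, 0.65], [10, 16.5, -8, 0, 0.65], [10, 16.5, -8, 0, 0.65], [10, 16.5, -8, 0, 0.65], [10, 16.5, -8, 0, 0.65], [10, 16.5, -8, 0, 0.65], [10, 16.5, -5, 0, 0.65], [10, 16.5, -2, 0, 0.65], [10, 16.5, -2, 0, 0.65], [10, 16.5, -2, 0, 0.65], [10, 16.5, -2, 0, 0.65], [10, 16.5, -2, 0, 0.65], [10, 16.5, -2, 0, 0.65], [10, 16.5, -2, 0, 0.65], [10, 16.5, -2, 0, 0.65], [10, 16.5, -2, 0, 0.65], [10, 16.5, -2, 0, 0.65]]]}}

```text
time_s: 47.2
ee_pos: [557.0, 282.3, 186.9]
ee_rot: [-180.0, -0.0, 175.3]
force: [-0.1, 0.5, 0.1]
gripper_width: 59.4
gripper_force: 0.0
```

Run:
```python
from h import *
s=state();print(s["ee_pos"]);e=ext("wrist",s)
w=grab_frame("wrist");f=grab_frame("scene")
print(proj(e,[[*u2w(-45,166),112]])*400/512)
a=cv2.resize(f[130:230,220:370],(600,400),interpolation=cv2.INTER_CUBIC)[:, :390];b=cv2.resize(w,(400,300))
b=np.vstack([b,np.zeros((100,400,3),np.uint8)]);cv2.imwrite("pics/s3.png",np.hstack([a,b]))
```

```text
[557.  282.3 186.9]
[[197.4 161. ]]
```

View pics/s3.png

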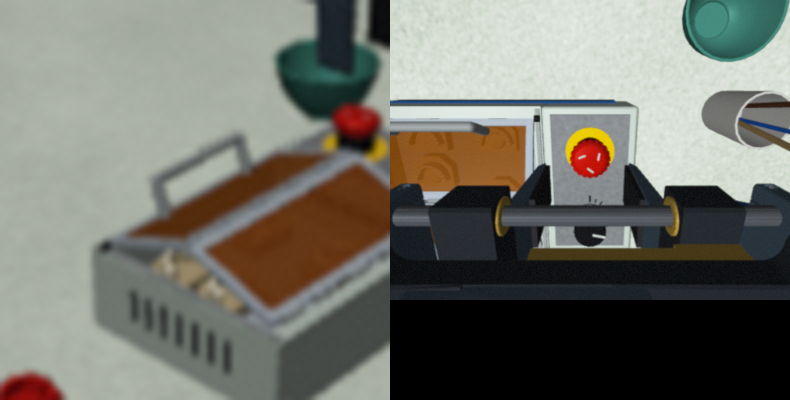

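The cover looks shut: the handle pixels match the first picture. I'll descend round the head, then confirm numerically before turning it.

Emit:
{"api": "step_arm", "payload": {"plan": [[[0, 0, 4, 0, 0.65], [0, 0, 7, 0, 0.65], [0, 0, 8.1, 0, 0.65], [0, 0, 8.1, 0, 0.65], [0, 0, 8.1, 0, 0.65], [0, 0, 8.1, 0, 0.65], [0, 0, 8.1, 0, 0.65], [0, 0, 8.1, 0, 0.65]]]}}

```text
time_s: 48.3
ee_pos: [557.1, 282.4, 106.3]
ee_rot: [180.0, 0.0, 175.3]
force: [-0.6, 0.3, -0.2]
gripper_width: 59.2
gripper_force: 0.0
```

Run:
```python
from h import *
a=cv2.imread("pics/raw_scene0.png");e=ext("scene")
def m(x,y,z): return [*u2w(x,y),z]
def P(j):
    A=.349+j;return proj(e,[m(84.5-90*np.cos(A),-90,79+90*np.sin(A)),m(84.5-165*np.cos(A)-36*np.sin(A),-50,79+36*np.cos(A)+15*np.sin(A))])
print(P(0),P(.05),P(.1))
g=lambda i:cv2.cvtColor(i,cv2.COLOR_BGR2GRAY)[160:225,250:310]
b=grab_frame("scene");t=g(a)[5:-5,5:-5]
r=cv2.matchTemplate(g(b),t,cv2.TM_CCOEFF_NORMED);print(cv2.minMaxLoc(r)[1::2])
r=cv2.matchTemplate(g(b)[:28],g(a)[5:23,5:40],cv2.TM_CCOEFF_NORMED);print(cv2.minMaxLoc(r)[1::2])
```

```text
[[268.9 191. ]
 [258.5 174.7]] [[269.3 190. ]
 [258.8 174.8]] [[269.7 189. ]
 [259.2 175. ]]
(0.9729079604148865, (5, 5))
(0.9998061060905457, (5, 5))
```

Emit:
{"api": "step_arm", "payload": {"plan": [[[0, 0, 0, 0, 0.3], [0, 0, 0, 0, 0.3], [0, 0, 0, 0, 0.3], [0, 0, 0, 0, 0.3], [0, 0, 0, 0.15, 0.3], [0, 0, 0, 0.3, 0.3], [0, 0, 0, 0.45, 0.3], [0, 0, 0, 0.6, 0.3], [0, 0, 0, 0.75, 0.3], [0, 0, 0, 0.88, 0.3], [0, 0, 0, 0.88, 0.3], [0, 0, 0, 0.88, 0.3]]], "newtons": 20}}

```text
time_s: 49.85
ee_pos: [557.2, 284.7, 107.0]
ee_rot: [179.8, -0.2, 124.8]
force: [-1.4, 6.0, 3.5]
gripper_width: 41.3
gripper_force: 20.0
```

Emit:
{"api": "step_arm", "payload": {"plan": [[[0, 0, 0, 0, 0.65], [0, 0, 0, 0, 0.65], [0, 0, 0, 0, 0.65], [0, 0, -4, 0, 0.65], [0, 0, -9, 0, 0.65], [-3, 0, -14, 0, 0.65], [-6, 0, -17, 0, 0.65], [-6, 0, -17, 0, 0.65], [-6, 0, -17, 0, 0.65]]]}}

```text
time_s: 50.98
ee_pos: [590.4, 233.1, 274.4]
ee_rot: [-179.8, -0.1, 124.8]
force: [-0.1, 0.8, -0.1]
gripper_width: 58.9
gripper_force: 0.0
```

Run:
```python
from h import *
s=state();e=ext("wrist",s)
f=grab_frame("wrist");print(s["ee_pos"],s["ee_rot"])
for z in(112,117):print(z,proj(e,[[*u2w(-45,166),z]])*1.5625)
cv2.imwrite("pics/w6.png",cv2.resize(f,(800,600),interpolation=cv2.INTER_CUBIC))
b=grab_frame("scene");cv2.imwrite("pics/raw_scene_end.png",b)
a=cv2.imread("pics/raw_scene0.png")
# button head rows in scene picture: before vs now
for i in(a,b):
    h=cv2.cvtColor(i,cv2.COLOR_BGR2HSV);m=(cv2.inRange(h,(0,150,60),(8,255,255))|cv2.inRange(h,(172,150,60),(180,255,255)))[145:175,295:325]
    y,x=np.nonzero(m);print(len(y),y.mean(),y.min(),x.mean())
```

```text
[590.4 233.1 274.4] [-179.8   -0.1  124.8]
112 [[395.6 193.8]]
117 [[395.6 194.3]]
73 13.452054794520548 10 13.479452054794521
73 13.452054794520548 10 13.479452054794521
```

View pics/w6.png

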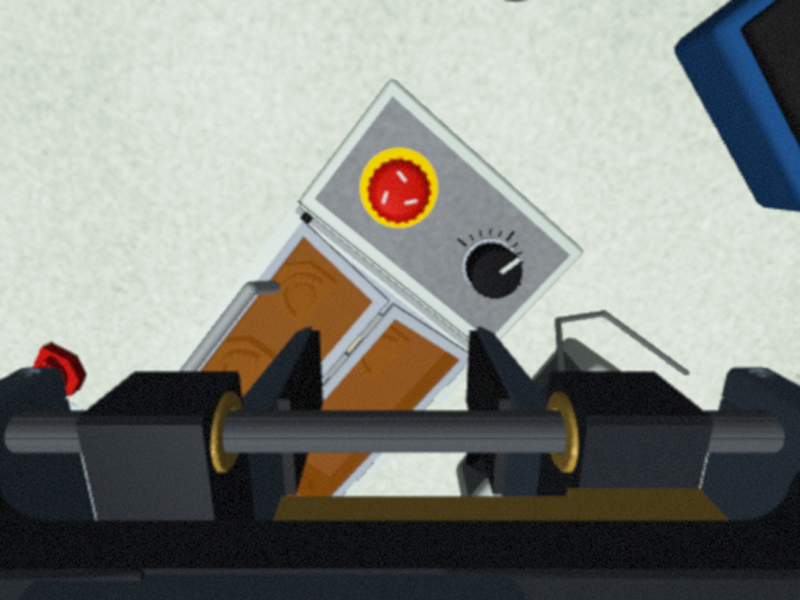

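The cover is shut and the dial still reads 6. In the scene view the button head covers exactly the same pixels as at the start, so it's up again. Handing in.

```bash
python3 -c "
from workcell import *
print(job_done())"
```

```text
the job is handed in; nothing more can be done
None
```

The job is handed in at about 51 s: all four arches stand teeth-up in the chamber, the dial is at 6, the cover is shut (I pushed it from behind rather than by the handle), and the stop button is back up; one arch ended about 3 cm further back than placed, still inside.

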